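# Fit a moulded T-handle on an inclined keyed spindle

## Robot

A 6-joint arm with a two-finger parallel gripper is mounted at the origin on a cart in front of the work surface, level with it; the furniture and walls round the work are solid. World frame = base frame: x ahead of the robot, y to its left, z up, the work surface at z = 0. Lengths are in m, angles in rad, forces in N, time in s.
With the tool pointing down it reaches from about 0.35 to 0.775 m from the base axis. Payload 7.3 kg.
Tool frame: the origin (TCP) lies at the very end of the fingers, on their centre line; the grasp point (between the pads) lies 19 mm behind it; z points along the fingers, x is the direction in which the jaws open and shut, and the axes are right-handed (so a half turn about z gives the same grasp; the last joint's range is limited). The gripper opens to 92 mm and grips with 3 to 60 N. Pads are 19 mm wide; open, the fingers measure 130 mm over their backs; the gripper's body (75 mm by 190 mm) begins 47 mm behind the grasp point.
Start: joints at [-1.419, 0.342, 1.524, -0, 1.275, -0.146], TCP at [0.154, -0.502, 0.199] pointing down, gripper open.
Joint ranges: [-2.53, 2.53], [-0.77, 2.02], [0.04, 2.7], [-1, 4.14], [0.28, 2.66], [-3.11, 3.11]. Speed limits (rad/s): [2.57, 2.57, 3.14, 3.14, 3.14, 3.14].

## Interface

Orientations are given as [roll, pitch, yaw] about the fixed x, y, z axes, in that order (R = Rz(yaw) Ry(pitch) Rx(roll)).
In Python, from cell import robot, read_camera, nets gives the robot as it stands. The module is installed in compiled form; this text tells all that it offers.
- The arm moves only by the tool carry_out, never from a script. Its arguments are lists of equal length, an entry for each row: "translation": the shift along the tool's x, y, z in m, a list of three; "turn": the turn, a rotation vector about the tool's x, y, z in rad, a list of three; "gripper": the gripper's target within -1 to 1 (shut at 1, half-way at 0, fully open at -1). A call has 1 to 10 rows; each row shifts and turns the commanded pose from where the row before left it, along the tool's axes as they then stand; what a row does not reach is not made up. A row lasts 1/10 s, in which the tool goes at most 50 mm and 8.59 degrees, less where a joint would pass 70% of its speed; a pose out of reach is approached as far as the arm can. A call with a gripper value outside its range is refused whole. The fingers move at their own pace and stop on an object; "squeeze" is the grip in N (left out, the last holds). Time passes only in rows, so rows that do not move let the fingers close. It gives the time, the measured TCP pose, the force and the opening at its end, in the units of the state.
- robot.observe(): the state, without advancing time (a new reading comes with each control period).
- read_camera(name): name is "side" or "top"; returns a dict with "img" (400x640x3 uint8, red, green, blue), "fx", "fy", "cx", "cy" (pixels), "distortion" ([k1, k2, p1, p2, k3] as OpenCV has them; the pictures are not rectified), "world_from_camera" (4x4, takes a point from camera to world coordinates). Camera axes: x right, y down, z forward; pixel columns grow to the right and rows downward; lengths in m; the calibration is good to about 2 mm. A picture is of the moment at which its call begins. There is no depth.
- robot.hand_in(): hands the job in, once; it reports no verdict.
Trained networks look in a picture, given as the dict that the camera call returned (one of the last four; its "shot" number tells which), for a name from the list of things; names that differ only in an ending like _2 or _b are one class to them, and where a whole thing is asked for, a point or a joint stands for the part that bears it (a point fixed in the world has none). Each returns a list of dicts, best first, with "score" (0 to 1); they miss things now and then, are a little off and sometimes report something else, mostly with a low value. They report only what shows in the picture. A call takes as long as a camera call.
- nets.regions_of(picture, name): "region" (400x640 bool, what is visible of it) and "pixel" ([column, row] in pixels, amid what is visible of it).
- nets.tip_of(picture, name): "pixel" ([column, row] in pixels: a listed point, or the origin of a listed thing).
The state is a dict: "time": time; "qpos": joint angles; "qvel": joint speeds; "joint_efforts": joint torques, N m; "tool_pos": TCP position; "tool_rot": TCP orientation; "contact_force": force on the tool from outside, world axes, zero at the start; "torque": the same for the moment, N m; "opening": finger opening in m.
Only numpy, scipy, OpenCV 4.12 (cv2) and the standard library are available. Lean on these libraries where they do the work, as an engineer would, in place of code of your own. Each camera call takes 0.05 s, during which the arm holds its last target. There are 200 camera calls.

## Task

Lift the red T-handle out of the open mould and fit it on the leaning spindle nose of the grey feed unit: with its hub on the nose, push lightly along the spindle axis while slowly turning until its slots find the drive lugs, then push it fully home against the round seat face and let go. Leave the other things on the worktop where they are.

Things in the scene. Friction and masses are not known exactly. Their poses are not given: they have to be found in the camera images.
- mould: Fixed open mould half, dark steel block 124 (its x) x 176 (its y) x 66 mm high; origin: centre of underside, z up. A round cavity in the middle holds the handle's hub (floor 8 mm up), a 28 mm wide channel along its y the lower 12 mm of the bar. Beside the bar's middle the block is cut down to 44 mm height, 76 mm wide along y and open to both x sides, so that fingers can reach in.
- t_handle: Loose red T-handle, about 260 g, at first upright in the mould. Origin: centre of the hub's underside; z: hub axis, from hub to bar. Hub 56 mm diameter, 0 to 38 mm up; neck 22 mm diameter, to 46 mm; flat-sided bar along its y, 120 mm long, 24 mm wide (its x), 46 to 72 mm up.
- handle_grip (a point): The T-handle's grip point: middle of the bar, 60 mm above the hub's underside; axes as the handle's. Pinch the bar across its 24 mm width (handle x).
- handle_bore (a point): Mouth of the bore, centre of the hub's underside; axes as the handle's. Blind bore 30 mm diameter, 31 mm deep, with six slots 10 mm wide, one every 60 degrees (the first along the handle's x axis), reaching out to 46 mm diameter.
- feed_unit: Fixed grey feed unit: foot 150 x 120 x 14 mm (-55 to 95 mm in its x) with a round housing that leans 28 degrees from vertical towards its -x. Origin: on the underside of the foot, straight below the seat's centre.
- seat: Fixed round steel seat face, 64 mm diameter, at the housing's upper end, 105 mm above the worktop. Origin: centre of the face; z: spindle axis, outward and up, 28 degrees from vertical. The handle is home when its underside lies on this face, origin on origin. With slots not over the lugs it rides 12 mm higher; they fall over the lugs within 60 degrees of turning, with 1 mm play each side.
- nose_tip (a point): Tip of the spindle nose, on the axis 29 mm above the seat face; axes as the seat's. Nose: round pilot 28 mm diameter, straight to 19 mm up, tapering to 16 mm at the tip; at its root two opposite drive lugs, 8 mm wide, 42 mm over both, 12 mm high. Their angle about the axis differs every time and is not reported. The spindle is stiff (1 N m to turn): it stands still under a light push.
- magnet: Loose bystander: black pot magnet with a knob on top, 43 mm across, 37 mm high; origin at the centre of its underside.
- ring_gauge: Loose bystander: dark setting ring lying flat, 72 mm across, 18 mm high; origin at the centre of its underside.
- plug_gauge: Loose bystander: upright plug gauge with a black handle, 40 mm across, 147 mm high; origin at the centre of its underside.
- tape: Loose bystander: yellow roll of tape lying flat, 48 mm across, 18 mm high; origin at the centre of its underside.
- indicator: Loose bystander: dial indicator lying flat, 138 x 57 x 22 mm; origin at the centre of its underside.
- horseshoe: Loose bystander: horseshoe-shaped snap gauge lying flat, 104 mm across, 11 mm high; origin at the centre of its underside.

How it is judged:
On the way:
1. the T-handle has been lifted clear out of the mould (z of t_handle in the frame of mould above 0.072 m), for 0.2 s.
At the end, for the whole second after the job is handed in: The T-handle's underside lies on the seat face (within 3 mm along the spindle axis, origins within 5 mm, axes within 0.09 rad), at rest and released (z of t_handle in the frame of seat between -0.003 and 0.003 m and distance between t_handle and seat below 0.005 m and angle between the z axis of t_handle and the z axis of seat, either way round below 0.09 rad and linear speed of t_handle below 0.02 m/s); the robot touches nothing.
It fails at once if a bystander (magnet, ring_gauge, plug_gauge, tape, indicator, horseshoe) is moved by more than 25 mm (distance of any of magnet, ring_gauge, plug_gauge, tape, indicator, horseshoe from where it was at the start of the episode above 0.025 m).
It also fails if it takes over 53 s, if anything falls off the work surface, if the arm or the gripper's body presses on something with over 40 N, if the wrist force passes 120 N, or if a joint passes its speed limit or range.

## Working session

There is one attempt and no reset: what is moved stays moved. The work goes in short steps, Python scripts to look and compute and a tool call to move; the robot and the scene stay as the last step left them, time stands still between calls to the robot, and variables do not carry over. Pictures are saved under pics/ and viewed, about 8 in all and at most 12, crops included, and the job is handed in when it is done.

Besides the shell and the picture viewer there is one more tool, called after ">>>" as name(argument=value, ...) on one line, values as JSON. carry_out: Moves the arm, as the interface text tells. Its arguments: {"type":"object","properties":{"translation":{"type":"array","items":{"type":"array","items":{"type":"number"}}},"turn":{"type":"array","items":{"type":"array","items":{"type":"number"}}},"gripper":{"type":"array","items":{"type":"number"}},"squeeze":{"type":"number"}},"required":["translation","turn","gripper"]}

```bash
mkdir -p pics
cat > h.py <<'E'
import numpy as np, cv2
from scipy.spatial.transform import Rotation as Ro
from cell import robot, read_camera, nets
def ray(c,px):
    K=np.array([[c['fx'],0,c['cx']],[0,c['fy'],c['cy']],[0,0,1]]);
    u=cv2.undistortPoints(np.array([[px]],float),K,np.array(c['distortion'],float))[0,0]
    T=np.array(c['world_from_camera']); return T[:3,3],T[:3,:3]@np.array([u[0],u[1],1])
def atz(c,px,z):
    o,d=ray(c,px); return o+d*(z-o[2])/d[2]
def tri(rs):
    A=0;b=0
    for o,d in rs:
        d=d/np.linalg.norm(d);P=np.eye(3)-np.outer(d,d);A=A+P;b=b+P@o
    x=np.linalg.solve(A,b); return x,[round(float(np.linalg.norm(np.cross(x-o,d/np.linalg.norm(d)))),4) for o,d in rs]
def proj(c,p):
    K=np.array([[c['fx'],0,c['cx']],[0,c['fy'],c['cy']],[0,0,1]]);T=np.linalg.inv(np.array(c['world_from_camera']))
    return cv2.projectPoints(np.atleast_2d(np.array(p,float)),cv2.Rodrigues(T[:3,:3])[0],T[:3,3],K,np.array(c['distortion'],float))[0][:,0]
def save(c,n,crop=None,s=1):
    im=c['img'][:,:,::-1]
    if crop: im=im[crop[1]:crop[3],crop[0]:crop[2]]
    cv2.imwrite('pics/'+n,cv2.resize(im,None,fx=s,fy=s,interpolation=cv2.INTER_CUBIC))
E
python3 - <<'E'
from h import *
np.set_printoptions(precision=4,suppress=True)
s=read_camera('side');t=read_camera('top')
save(s,'s0.png');save(t,'t0.png')
print(robot.observe())
for c,n in((s,'side'),(t,'top')):
    print(n,np.array(c['world_from_camera'])[:3,3])
for k in ['handle_grip','handle_bore','t_handle','mould','feed_unit','seat','nose_tip']:
    r=[]
    for c in (s,t):
        q=nets.tip_of(c,k); print(k,[(np.round(a['pixel'],1),round(a['score'],2)) for a in q[:2]])
        if q: r.append(ray(c,q[0]['pixel']))
    if len(r)==2: print('   ',*tri(r))
for k in ['magnet','ring_gauge','plug_gauge','tape','indicator','horseshoe']:
    q=nets.tip_of(t,k)
    if q: print(k,q[0]['score'],atz(t,q[0]['pixel'],0.0))
E
```

```text
{'time': 0.1, 'qpos': array([-1.419 ,  0.3427,  1.5249, -0.    ,  1.2754, -0.146 ]), 'qvel': array([-0.0001, -0.0011, -0.004 , -0.0005, -0.0002,  0.0011]), 'joint_efforts': array([  0.0023, -43.2002, -24.4694,   0.072 ,   0.0526,  -0.0001]), 'tool_pos': array([ 0.154 , -0.5015,  0.1986]), 'tool_rot': array([-3.1414,  0.0014, -1.273 ]), 'contact_force': array([-0.2541,  0.1684, -0.0571]), 'torque': array([-0.0113,  0.0172,  0.004 ]), 'opening': 0.09165924259704171}
side [-0.0205  1.1218  0.8664]
top [0.3064 0.0046 1.5958]
handle_grip [(array([369.5, 181.7]), 0.47)]
handle_grip [(array([398.8, 219.4]), 0.75)]
    [ 0.472  -0.2874  0.0591] [0.0021, 0.0021]
handle_bore [(array([368.6, 191.7]), 0.68)]
handle_bore [(array([394.9, 223.7]), 0.63)]
    [ 0.4651 -0.2793  0.0163] [0.0021, 0.0021]
t_handle [(array([366.9, 193. ]), 0.66)]
t_handle [(array([395.6, 224.2]), 0.58)]
    [ 0.4684 -0.282   0.007 ] [0.0066, 0.0066]
mould [(array([370.3, 193. ]), 0.62)]
mould [(array([395.6, 222.6]), 0.66), (array([394.5, 221.5]), 0.57)]
    [ 0.4648 -0.2851  0.0078] [0.0033, 0.0033]
feed_unit [(array([301.6, 250.3]), 0.63)]
feed_unit [(array([267.2, 208.1]), 0.91), (array([198.7, 189.6]), 0.64)]
    [0.5295 0.1876 0.0079] [0.0033, 0.0033]
seat [(array([299.6, 226.3]), 0.4)]
seat [(array([268.4, 198.9]), 0.6), (array([316.5, 170.7]), 0.29)]
    [0.5475 0.1722 0.0926] [0.006, 0.006]
nose_tip [(array([295.7, 217.9]), 0.46)]
nose_tip [(array([268. , 197.1]), 0.65), (array([218.3, 249.4]), 0.19)]
    [0.5547 0.1726 0.1228] [0.0002, 0.0002]
magnet 0.54 [0.6757 0.0023 0.    ]
ring_gauge 0.73 [0.4    0.0165 0.    ]
plug_gauge 0.66 [0.5458 0.1733 0.    ]
tape 0.43 [0.38   0.3643 0.    ]
indicator 0.73 [0.6099 0.4574 0.    ]
horseshoe 0.78 [ 0.4799 -0.4547  0.    ]
```

Run:
```python
import cv2,numpy as np
s=cv2.imread('pics/s0.png');t=cv2.imread('pics/t0.png')
a=np.vstack([s[100:400],t[100:400]]);cv2.imwrite('pics/a.png',a)
f=lambda im,x,y:cv2.resize(im[y:y+100,x:x+130],(400,300),interpolation=cv2.INTER_CUBIC)
cv2.imwrite('pics/b.png',np.vstack([np.hstack([f(s,305,140),f(s,240,180)]),np.hstack([f(t,330,170),f(t,205,150)])]))
```

```text
(no output)
```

View pics/a.png

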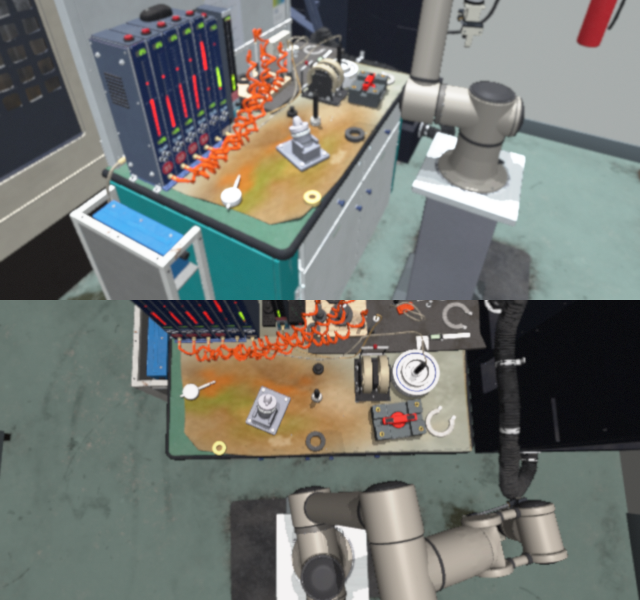

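View pics/b.png

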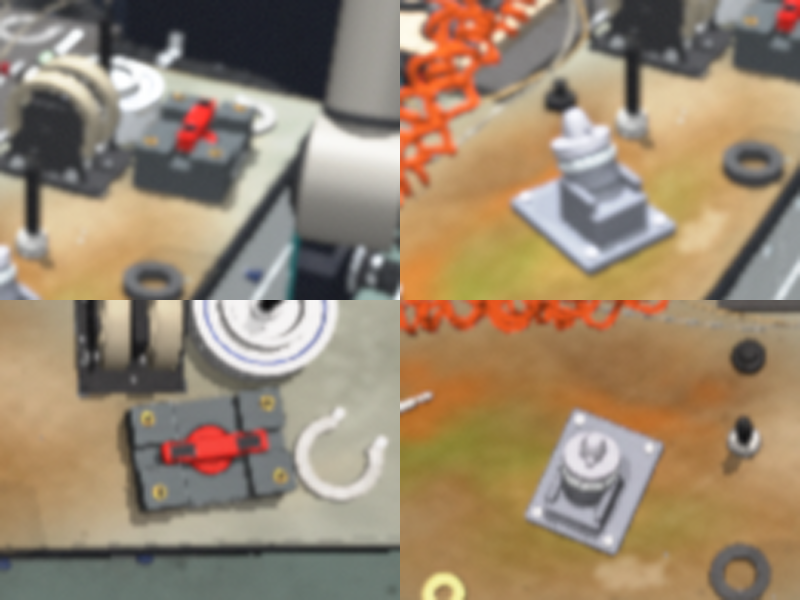

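```bash
cat > fit.py <<'E'
from h import *
from scipy.optimize import minimize
def box(x0,x1,y0,y1,z0,z1): return np.array([[x,y,z] for x in(x0,x1) for y in(y0,y1) for z in(z0,z1)])
def disc(r,z,n=24):
    a=np.arange(n)*2*np.pi/n; return np.c_[r*np.cos(a),r*np.sin(a),a*0+z]
Rs=Ro.from_euler('y',-28,degrees=True).as_matrix(); S0=np.array([0,0,.105])
cyl=lambda r1,z1,r2,z2: np.vstack([disc(r1,z1),disc(r2,z2)])
unit=[box(-.055,.095,-.06,.06,0,.014), cyl(.032,-.05,.032,0)@Rs.T+S0, cyl(.014,0,.014,.019)@Rs.T+S0, cyl(.014,.019,.008,.029)@Rs.T+S0]
mould=[box(-.062,.062,-.088,.088,0,.066)]
handle=[cyl(.028,0,.028,.038),cyl(.011,.038,.011,.046),box(-.012,.012,-.06,.06,.046,.072)]
def render(c,parts,p):
    R=Ro.from_euler('z',p[2]).as_matrix(); m=np.zeros((1600,2560),np.uint8)
    for q in parts:
        px=proj(c,q@R.T+[p[0],p[1],p[3] if len(p)>3 else 0])*4+1.5
        cv2.fillConvexPoly(m,cv2.convexHull(np.round(px*16).astype(np.int32)),255,cv2.LINE_8,4)
    return cv2.resize(m,(640,400),interpolation=cv2.INTER_AREA)/255.
def fit(cs,masks,parts,p0):
    def f(v):
        p=np.array(p0,float);p[:3]+=np.array(v)*[.01,.01,.1]
        return sum(np.abs(render(c,parts,p)-m).sum()/m.sum() for c,m in zip(cs,masks))
    r=minimize(f,[0,0,0],method='Nelder-Mead',options=dict(initial_simplex=[[0,0,0],[1,0,0],[0,1,0],[0,0,1.5]],maxiter=120))
    p=np.array(p0,float);p[:3]+=r.x*[.01,.01,.1];return p,r.fun
E
python3 - <<'E'
from fit import *
np.set_printoptions(precision=4,suppress=True)
s=read_camera('side');t=read_camera('top')
reg=lambda c,k:nets.regions_of(c,k)[0]['region']
print('fx',s['fx'],t['fx'])
for px in [(263.5,186),(290.4,197.3),(274.2,234),(246.3,222)]: print(atz(t,px,.014))
M=[reg(c,'feed_unit')*1. for c in (s,t)]
for m in M:print(m.sum())
for cs,ms in (([t],M[1:]),([s],M[:1]),([s,t],M)):
    b=min((fit(cs,ms,unit,[.54,.18,y]) for y in (2.7,-.5,)),key=lambda a:a[1]); print('unit',b)
U=b[0]
def red(c):
    h=cv2.cvtColor(c['img'],cv2.COLOR_RGB2HSV); return ((h[...,0]<8)|(h[...,0]>172))&(h[...,1]>150)&(h[...,2]>60)
mm=[((reg(c,'mould')|reg(c,'t_handle'))*1.) for c in (s,t)]
for cs,ms in (([t],mm[1:]),([s],mm[:1]),([s,t],mm)): print('mould',fit(cs,ms,mould,[.467,-.284,.06]))
P=fit([s,t],mm,mould,[.467,-.284,.06])[0]
for c,x0 in((t,(330,170)),(s,(310,140))):
    r=red(c)&reg(c,'t_handle'); 
    print('red',r.sum(),np.argwhere(r).mean(0)[::-1])
# overlay
o=[]
for c,cr in((s,(240,140)),(t,(200,150))):
    im=cv2.resize(c['img'][:,:,::-1],None,fx=4,fy=4,interpolation=cv2.INTER_CUBIC)
    for parts,p in((unit,U),(mould,P),(handle,[P[0],P[1],P[2],.008])):
        for q in parts:
            R=Ro.from_euler('z',p[2]).as_matrix();px=proj(c,q@R.T+[p[0],p[1],p[3] if len(p)>3 else 0])*4+1.5
            cv2.polylines(im,[cv2.convexHull(px.astype(np.int32))],True,(0,255,0),1)
    o.append(im[cr[1]*4:cr[1]*4+(120 if c is s else 100)*4-60, cr[0]*4:cr[0]*4+800][:,:800])
im=np.vstack(o);cv2.imwrite('pics/c.png',cv2.resize(im,None,fx=600/im.shape[0]*1.0,fy=600/im.shape[0]) if im.shape[0]>600 else im)
E
```

```text
fx 403.14202891317126 431.98575298576645
[0.6152 0.2016 0.014 ]
[0.5702 0.1019 0.014 ]
[0.4354 0.1629 0.014 ]
[0.4819 0.2651 0.014 ]
1400.0
1270.0
unit (array([0.5466, 0.1782, 2.7144]), np.float64(0.0646039833256137))
unit (array([0.54  , 0.1795, 2.6982]), np.float64(0.10675910364145659))
unit (array([0.5436, 0.1785, 2.7054]), np.float64(0.20630044773815037))
mould (array([ 0.4748, -0.2856,  0.1038]), np.float64(0.04942407932312069))
mould (array([  1.0742, -12.3251,  -4.1733]), np.float64(1.0))
mould (array([ 0.4725, -0.2913,  0.2948]), np.float64(4.426613627175062))
red 241 [398.5394 219.3568]
red 0 [nan nan]<stdin>:19: RuntimeWarning: Mean of empty slice.
  ret = um.true_divide(
```

View pics/c.png

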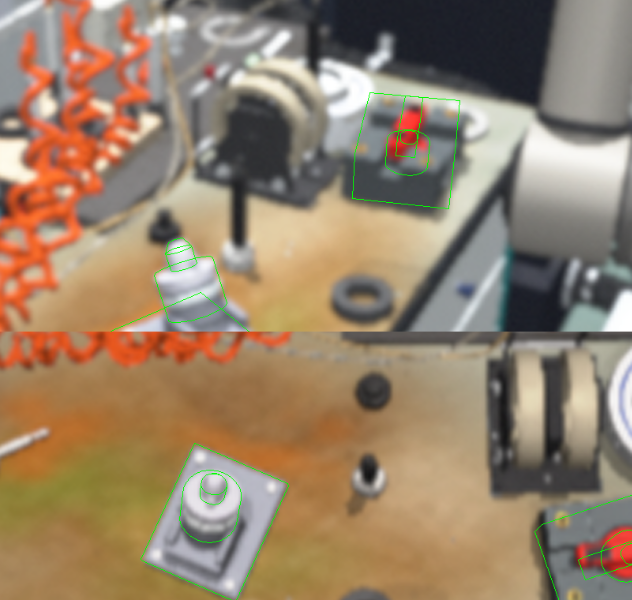

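```bash
cat > plan.py <<'E'
from h import *
np.set_printoptions(precision=4,suppress=True)
def Rt(e): return Ro.from_euler('xyz',e)
def rows(p1,R1,n,start=None):
    """n equal rows to reach pose: constant twist in tool frame for turn, straight line in the world"""
    o=robot.observe(); p0,R0=start if start else (np.array(o['tool_pos']),Rt(o['tool_rot']))
    w=(R0.inv()*R1).as_rotvec(); tr=[]
    for i in range(n):
        Ri=R0*Ro.from_rotvec(w*i/n); tr.append(np.round(Ri.inv().apply((p1-p0)/n),4).tolist())
    print('n',n,'trans',tr,'turn',np.round(w/n,4).tolist()); 
def frame(z,x):
    z=z/np.linalg.norm(z);x=x-z*(x@z);x=x/np.linalg.norm(x);return Ro.from_matrix(np.c_[x,np.cross(z,x),z])
E
python3 - <<'E'
from plan import *
s=read_camera('side');t=read_camera('top')
print('red',atz(t,(398.5,219.4),.078))
for px in((355,202),(390,200)): print('reel',atz(t,px,0.0))
for px in((322,191),(343,203),(350,196)): print('reel side',atz(s,px,0.0))
for px in((340,165),): print('reel top side',[atz(s,px,z) for z in (.05,.1,.15)])
print('plug',tri([ray(s,nets.tip_of(s,'plug_gauge')[0]['pixel']),ray(t,(316.5,196))]), atz(t,(316.5,197),0))
R1=frame(np.array([0,0,-1.]),np.array([np.cos(.1),np.sin(.1),0])); p=np.array([.474,-.286,.2])
rows(p,R1,14)
E
```

```text
red [ 0.4719 -0.2822  0.078 ]
reel [ 0.5493 -0.1383  0.    ]
reel [ 0.5539 -0.2691  0.    ]
reel side [ 0.6552 -0.2161  0.    ]
reel side [ 0.5348 -0.1697  0.    ]
reel side [ 0.5322 -0.2346  0.    ]
reel top side [array([ 0.652 , -0.3881,  0.05  ]), array([ 0.6108, -0.2956,  0.1   ]), array([ 0.5696, -0.2031,  0.15  ])]
plug (array([ 0.5782,  0.0057, -0.0058]), [0.0021, 0.0021]) [0.5715 0.005  0.    ]
n 14 trans [[-0.008, -0.0264, -0.0001], [-0.0054, -0.027, -0.0001], [-0.0027, -0.0274, -0.0001], [-0.0, -0.0276, -0.0001], [0.0027, -0.0274, -0.0001], [0.0053, -0.027, -0.0001], [0.008, -0.0264, -0.0001], [0.0105, -0.0255, -0.0001], [0.0129, -0.0243, -0.0001], [0.0153, -0.023, -0.0001], [0.0174, -0.0214, -0.0001], [0.0194, -0.0195, -0.0001], [0.0213, -0.0175, -0.0001], [0.0229, -0.0154, -0.0001]] turn [0.0, -0.0, -0.0981]
```

>>> carry_out(translation=[[-0.0074,-0.0256,0],[-0.0049,-0.0262,0],[-0.0023,-0.0265,0],[0.0002,-0.0267,0],[0.0028,-0.0265,0],[0.0053,-0.0261,0],[0.0079,-0.0254,0],[0.0103,-0.0246,0],[0.0126,-0.0235,0],[0.0149,-0.0221,0]], turn=[[0,0,-0.098],[0,0,-0.098],[0,0,-0.098],[0,0,-0.098],[0,0,-0.098],[0,0,-0.098],[0,0,-0.098],[0,0,-0.098],[0,0,-0.098],[0,0,-0.098]], gripper=[-1,-1,-1,-1,-1,-1,-1,-1,-1,-1], squeeze=50)

```text
time: 2.75
tool_pos: [0.3772, -0.3542, 0.1993]
tool_rot: [3.141, -0.0, -0.289]
contact_force: [0.3, -0.9, -0.1]
opening: 0.0917
```

Run:
```python
from plan import *
print(robot.observe())
rows(np.array([.4755,-.305,.20]),frame(np.array([0,0,-1.]),np.array([np.cos(.103),np.sin(.103),0])),4)
```

```text
{'time': 2.75, 'qpos': array([-0.9022,  0.3279,  1.5447, -0.    ,  1.2687, -0.6132]), 'qvel': array([ 0.5225,  0.1012, -0.1498, -0.0028,  0.0415, -0.4532]), 'joint_efforts': array([ -2.3973, -43.21  , -23.6269,   0.0635,   0.0945,   0.611 ]), 'tool_pos': array([ 0.3772, -0.3542,  0.1993]), 'tool_rot': array([ 3.1414, -0.0002, -0.289 ]), 'contact_force': array([ 0.3053, -0.9289, -0.1231]), 'torque': array([-0.0252, -0.0675, -0.0089]), 'opening': 0.09170517557568295}
n 4 trans [[0.0201, -0.0188, -0.0002], [0.0218, -0.0167, -0.0002], [0.0233, -0.0145, -0.0002], [0.0246, -0.0122, -0.0002]] turn [0.0001, -0.0, -0.098]
```

>>> carry_out(translation=[[0.017,-0.0206,0],[0.019,-0.0188,0],[0.0209,-0.0168,0],[0.0,0,0],[0,0,0],[0,0,0]], turn=[[0,0,-0.098],[0,0,-0.098],[0,0,-0.098],[0,0,-0.098],[0,0,0],[0,0,0]], gripper=[-1,-1,-1,-1,-1,-1])

```text
time: 3.35
tool_pos: [0.4431, -0.3107, 0.1992]
tool_rot: [3.142, 0.0, 0.096]
contact_force: [0.8, 0.3, 0.6]
opening: 0.0917
```

Run:
```python
from fit import *
from plan import *
o=robot.observe();print(o['time'],o['tool_pos'],o['tool_rot'],o['qvel'])
rows(np.array([.4755,-.305,.10]),frame(np.array([0,0,-1.]),np.array([np.cos(.103),np.sin(.103),0])),3)
s=read_camera('side');t=read_camera('top')
im=np.vstack([cv2.resize(c['img'][140:240,300:433,::-1],(800,600))[:,::1] for c in (s,)]);cv2.imwrite('pics/d.png',im)
```

```text
3.35 [ 0.4431 -0.3107  0.1992] [3.1415 0.0002 0.0963] [-0.0116 -0.0027  0.0033 -0.0003  0.0012  0.0009]
n 3 trans [[0.011, -0.0009, 0.0331], [0.011, -0.0008, 0.0331], [0.011, -0.0008, 0.0331]] turn [0.0, 0.0001, -0.0022]
```

View pics/d.png

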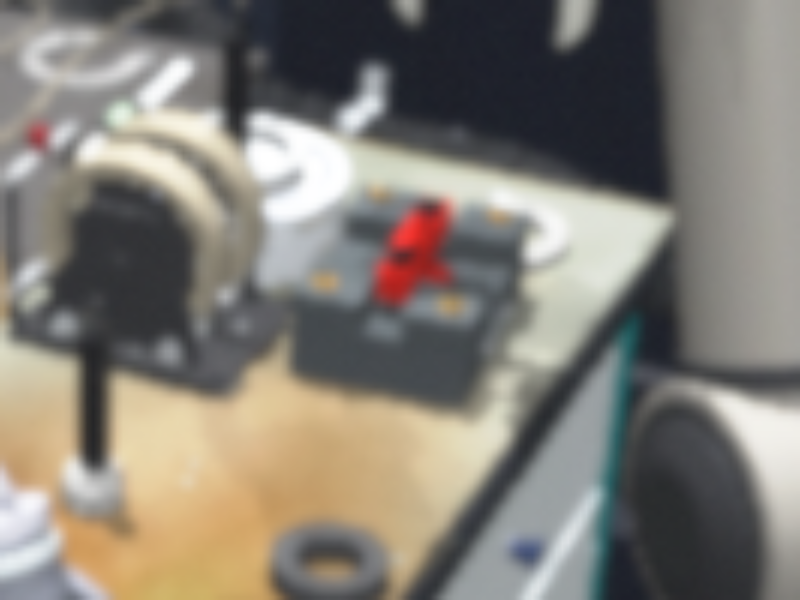

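Run:
```python
from plan import *
s=read_camera('side');t=read_camera('top')
im=cv2.resize(t['img'][120:240,330:490,::-1],(800,600),interpolation=cv2.INTER_CUBIC)
for y in range(0,600,50): cv2.putText(im,str(120+y//5),(0,y+10),0,.4,(0,255,255),1)
for x in range(0,800,50): cv2.putText(im,str(330+x//5),(x,10),0,.4,(0,255,255),1)
cv2.imwrite('pics/e.png',im)
```

```text
(no output)
```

View pics/e.png

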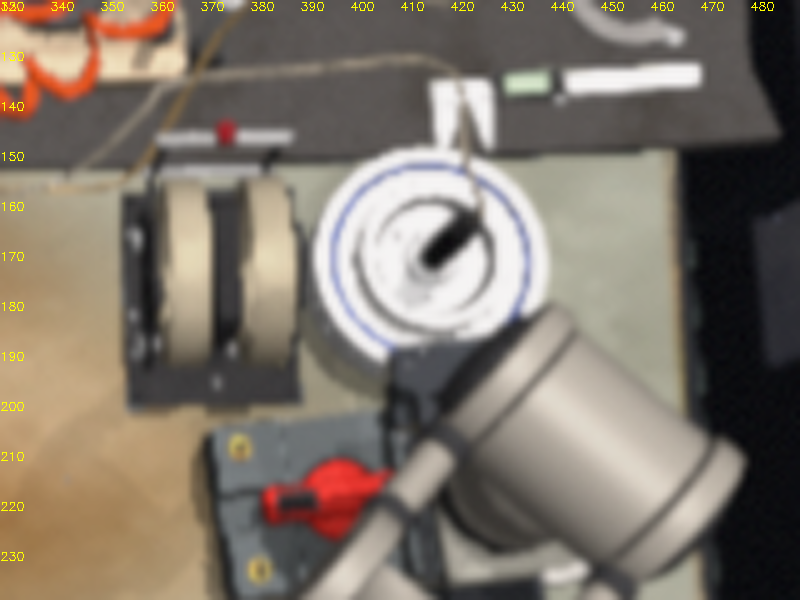

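>>> carry_out(translation=[[0.0165,-0.0063,0.0],[0.0162,-0.0063,0.01],[0,0,0.03],[0,0,0.03],[0,0,0.025],[0,0,0],[0,0,0]], turn=[[0,0,-0.007],[0,0,0],[0,0,0],[0,0,0],[0,0,0],[0,0,0],[0,0,0]], gripper=[-1,-1,-1,-1,-1,-1,-1])

```text
time: 4.25
tool_pos: [0.4747, -0.2946, 0.1041]
tool_rot: [-3.141, 0.0, 0.106]
contact_force: [-0.7, 0.3, 0.0]
opening: 0.0915
```

>>> carry_out(translation=[[0,0,0.01],[0,0,0.01],[0,0,0.01],[0,0,0.01],[0,0,0.006],[0,0,0.006],[0,0,0],[0,0,0]], turn=[[0,0,0],[0,0,0],[0,0,0],[0,0,0],[0,0,0],[0,0,0],[0,0,0],[0,0,0]], gripper=[-1,-1,-1,-1,-1,-1,-1,-1])

```text
time: 5.05
tool_pos: [0.4746, -0.2948, 0.0523]
tool_rot: [3.141, -0.0, 0.106]
contact_force: [-0.2, 0.3, -0.1]
opening: 0.092
```

>>> carry_out(translation=[[0,0,0],[0,0,0],[0,0,0],[0,0,0],[0,0,0],[0,0,0],[0,0,0],[0,0,0]], turn=[[0,0,0],[0,0,0],[0,0,0],[0,0,0],[0,0,0],[0,0,0],[0,0,0],[0,0,0]], gripper=[1,1,1,1,1,1,1,1], squeeze=20)

```text
time: 5.85
tool_pos: [0.4745, -0.2948, 0.0522]
tool_rot: [3.142, 0.0, 0.106]
contact_force: [0.2, -0.3, 0.7]
opening: 0.0324
```

>>> carry_out(translation=[[0,0,0],[0,0,0],[0,0,0],[0,0,0]], turn=[[0,0,0],[0,0,0],[0,0,0],[0,0,0]], gripper=[1,1,1,1], squeeze=40)

```text
time: 6.25
tool_pos: [0.4747, -0.2951, 0.0528]
tool_rot: [3.141, -0.001, 0.106]
contact_force: [-0.7, 0.1, 4.9]
opening: 0.002
```

Run:
```python
from plan import *
s=read_camera('side');t=read_camera('top')
f=lambda im,x,y:cv2.resize(im[y:y+75,x:x+100,::-1],(400,300),interpolation=cv2.INTER_CUBIC)
im=np.vstack([cv2.resize(s['img'][140:215,320:453,::-1],(533,300)),cv2.resize(t['img'][180:255,350:483,::-1],(533,300))])
cv2.imwrite('pics/f.png',im);print(robot.observe())
```

```text
{'time': 6.35, 'qpos': array([-0.6931,  0.557 ,  1.619 , -0.0003,  0.9644, -0.799 ]), 'qvel': array([-0.0006, -0.0004,  0.0005, -0.0008, -0.0005, -0.0004]), 'joint_efforts': array([  0.0194, -46.4128, -18.4754,   0.0364,   0.0336,  -0.0002]), 'tool_pos': array([ 0.4747, -0.2951,  0.0528]), 'tool_rot': array([ 3.1406, -0.0006,  0.106 ]), 'contact_force': array([-0.3589, -0.4102,  5.6341]), 'torque': array([-0.0045, -0.0948,  0.0364]), 'opening': 0.000603620175176191}
```

View pics/f.png

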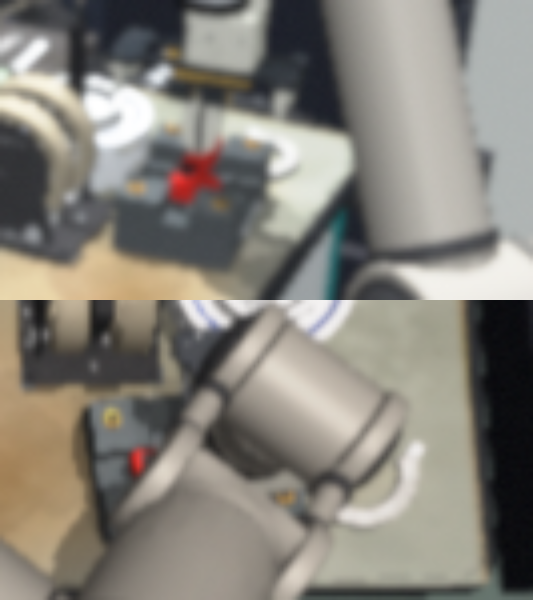

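Run:
```python
from fit import *
from plan import *
s=read_camera('side');o=robot.observe()
im=cv2.resize(s['img'][130:220,310:430,::-1],(800,600),interpolation=cv2.INTER_CUBIC);k=800/120
def dr(pts,col,closed=True):
    px=(proj(s,pts)-[310,130]+.5)*k; cv2.polylines(im,[cv2.convexHull(px.astype(np.int32)) if closed else px.astype(np.int32)],closed,col,1)
R=Ro.from_euler('z',.104).as_matrix();P=np.array([.4735,-.285,0])
dr(mould[0]@R.T+P,(0,255,0))
dr(handle[2]@R.T+P+[0,0,.008],(255,255,0));dr(handle[0]@R.T+P+[0,0,.008],(255,0,255))
T=np.array(o['tool_pos']);dr(np.array([T,T+[0,0,.066]]),(255,255,255),False)
cv2.imwrite('pics/g.png',im);print(o['contact_force'],o['opening'],proj(s,T))
for k in('handle_grip','handle_bore'):
    q=nets.tip_of(s,k);print(k,[(a['pixel'],a['score']) for a in q[:2]])
print(proj(s,P+[0,0,.068]))
```

```text
[0.4365 0.7819 5.5645] 0.0005482964063094401 [[368.9596 182.0293]]
handle_grip [([368.7, 181.7], 0.45)]
handle_bore [([368.1, 195.4], 0.6)]
[[368.6056 179.9143]]
```

View pics/g.png

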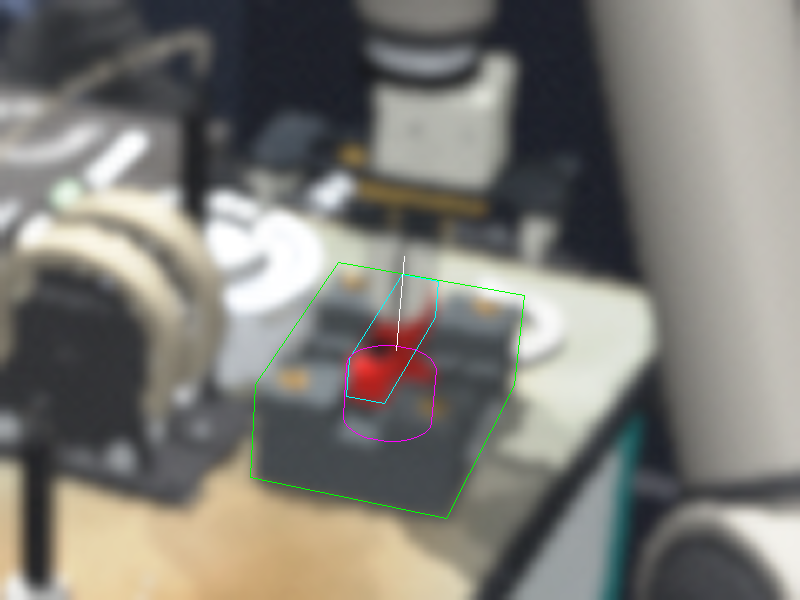

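>>> carry_out(translation=[[0,0,-0.01],[0,0,-0.01],[0,0,-0.02],[0,0,-0.03],[0,0,-0.03],[0,0,-0.02],[0,0,0]], turn=[[0,0,0],[0,0,0],[0,0,0],[0,0,0],[0,0,0],[0,0,0],[0,0,0]], gripper=[1,1,1,1,1,1,1])

```text
time: 7.2
tool_pos: [0.4758, -0.2958, 0.176]
tool_rot: [3.137, -0.005, 0.106]
contact_force: [0.6, -0.1, -0.1]
opening: 0.0004
```

Run:
```python
from fit import *
from plan import *
s=read_camera('side');t=read_camera('top');o=robot.observe()
im=cv2.resize(s['img'][120:220,310:440,::-1],(780,600),interpolation=cv2.INTER_CUBIC);k=6
def dr(pts,col,closed=True):
    px=(proj(s,pts)-[310,120]+.5)*k; cv2.polylines(im,[cv2.convexHull(px.astype(np.int32)) if closed else px.astype(np.int32)],closed,col,1)
R=Ro.from_euler('z',.104).as_matrix();P=np.array([.4735,-.285,0])
dr(handle[2]@R.T+P+[0,0,.008],(255,255,0))
T=np.array(o['tool_pos']);dr(np.array([T,T+[0,0,.066]]),(255,255,255),False)
cv2.imwrite('pics/h.png',im);print(o['contact_force'],o['opening'],T)
```

```text
[-0.0429  0.7566 -0.3163] 0.0004907539271954719 [ 0.4743 -0.2946  0.1724]
```

View pics/h.png

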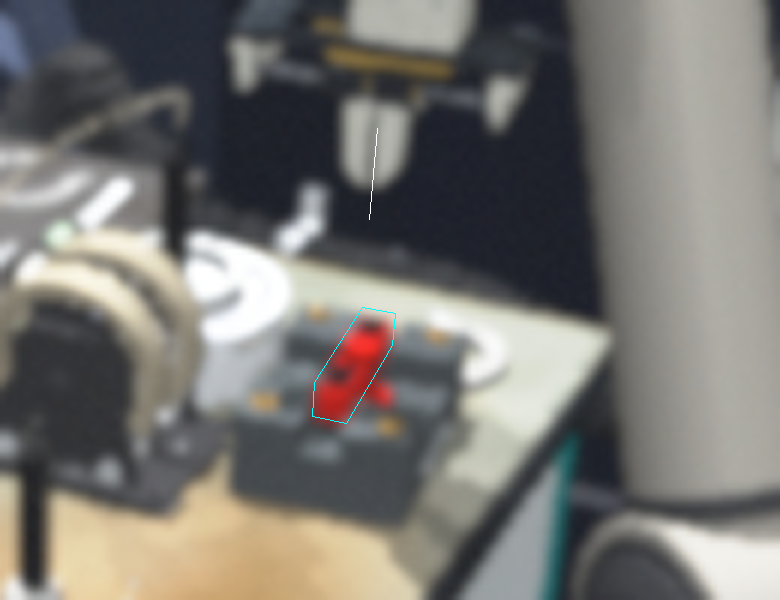

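>>> carry_out(translation=[[0,0,0],[0,0,0],[0,0,0],[0,0,0.01],[0,0,0.02],[0,0,0.03],[0,0,0.03],[0,0,0.02],[0,0,0.01],[0,0,0]], turn=[[0,0,0],[0,0,0],[0,0,0],[0,0,0],[0,0,0],[0,0,0],[0,0,0],[0,0,0],[0,0,0],[0,0,0]], gripper=[-1,-1,-1,-1,-1,-1,-1,-1,-1,-1])

```text
time: 8.3
tool_pos: [0.4736, -0.2941, 0.0505]
tool_rot: [-3.139, 0.002, 0.106]
contact_force: [-0.0, -0.2, 0.7]
opening: 0.0761
```

>>> carry_out(translation=[[0,0,0.005],[0,0,0.005],[0,0,0.004],[0,0,0.004],[0,0,0]], turn=[[0,0,0],[0,0,0],[0,0,0],[0,0,0],[0,0,0]], gripper=[-1,-1,-1,-1,-1])

```text
time: 8.8
tool_pos: [0.4743, -0.2946, 0.0338]
tool_rot: [-3.141, 0.0, 0.106]
contact_force: [0.7, -0.1, -0.4]
opening: 0.0918
```

>>> carry_out(translation=[[0,0,0.003],[0,0,0.002],[0,0,0.002],[0,0,0.0],[0,0,0]], turn=[[0,0,0],[0,0,0],[0,0,0],[0,0,0],[0,0,0]], gripper=[-1,-1,-1,-1,-1])

```text
time: 9.3
tool_pos: [0.4745, -0.2948, 0.0272]
tool_rot: [3.141, -0.0, 0.106]
contact_force: [0.4, -0.1, 0.5]
opening: 0.0919
```

>>> carry_out(translation=[[0,0,0.002],[0,0,0.002],[0,0,0.0]], turn=[[0,0,0],[0,0,0],[0,0,0]], gripper=[-1,-1,-1])

```text
time: 9.6
tool_pos: [0.4743, -0.2946, 0.0229]
tool_rot: [-3.141, 0.0, 0.106]
contact_force: [-0.1, -0.1, 0.7]
opening: 0.0916
```

>>> carry_out(translation=[[0,0,0.0015],[0,0,0.0],[0,0,0.0]], turn=[[0,0,0],[0,0,0],[0,0,0]], gripper=[-1,-1,-1])

```text
time: 9.9
tool_pos: [0.4745, -0.2947, 0.0217]
tool_rot: [3.142, 0.0, 0.106]
contact_force: [-0.5, -0.0, -0.4]
opening: 0.0916
```

>>> carry_out(translation=[[0,0,0],[0,0,0],[0,0,0],[0,0,0],[0,0,0],[0,0,0],[0,0,0],[0,0,0],[0,0,0],[0,0,0]], turn=[[0,0,0],[0,0,0],[0,0,0],[0,0,0],[0,0,0],[0,0,0],[0,0,0],[0,0,0],[0,0,0],[0,0,0]], gripper=[1,1,1,1,1,1,1,1,1,1], squeeze=20)

```text
time: 10.9
tool_pos: [0.4746, -0.2948, 0.0217]
tool_rot: [3.141, -0.0, 0.106]
contact_force: [0.8, -0.7, -0.4]
opening: 0.0239
```

>>> carry_out(translation=[[0,0,0],[0,0,0]], turn=[[0,0,0],[0,0,0]], gripper=[1,1], squeeze=50)

```text
time: 11.1
tool_pos: [0.4746, -0.2948, 0.0217]
tool_rot: [3.141, -0.0, 0.106]
contact_force: [0.5, 0.3, -0.2]
opening: 0.0234
```

>>> carry_out(translation=[[0,0,-0.005],[0,0,-0.01],[0,0,-0.02],[0,0,-0.03],[0,0,-0.03],[0,0,-0.03],[0,0,-0.03],[0,0,-0.02],[0,0,-0.01],[0,0,0]], turn=[[0,0,0],[0,0,0],[0,0,0],[0,0,0],[0,0,0],[0,0,0],[0,0,0],[0,0,0],[0,0,0],[0,0,0]], gripper=[1,1,1,1,1,1,1,1,1,1])

```text
time: 12.1
tool_pos: [0.4748, -0.295, 0.2082]
tool_rot: [3.14, -0.002, 0.106]
contact_force: [0.3, 0.3, -3.7]
opening: 0.0237
```

Run:
```python
from fit import *
from plan import *
s=read_camera('side');t=read_camera('top');o=robot.observe()
print(o['time'],o['contact_force'],o['torque'],o['opening'],o['tool_pos'],o['tool_rot'],o['qpos'])
T=np.array(o['tool_pos'])
for k in('handle_grip','handle_bore'):
    r=[]
    for c in(s,t):
        q=nets.tip_of(c,k);print(k,[(np.round(a['pixel'],1),round(a['score'],2)) for a in q[:2]])
        if q:r.append(ray(c,q[0]['pixel']))
    if len(r)==2:print(tri(r))
print('pred grip',[proj(s,T+[-.001,.01,z+.019]) for z in (0,.025)])
red=lambda c:(lambda h:((h[...,0]<8)|(h[...,0]>172))&(h[...,1]>150)&(h[...,2]>60))(cv2.cvtColor(c['img'],cv2.COLOR_RGB2HSV))
im=s['img'][100:200,300:430,::-1];im=cv2.resize(im,(780,600),interpolation=cv2.INTER_CUBIC)
R=Ro.from_euler('z',.106).as_matrix()
for dz,col in((0,(255,255,0)),(.025,(0,255,0))):
  for q in (handle[0],handle[2]):
    px=(proj(s,q@R.T+T+[-.001,.01,dz-.041])-[300,100]+.5)*6
    cv2.polylines(im,[cv2.convexHull(px.astype(np.int32))],True,col,1)
cv2.imwrite('pics/i.png',im)
```

```text
12.2 [-0.5951 -0.0088 -4.0808] [ 0.012  -0.0979 -0.0209] 0.02375582794653602 [ 0.4739 -0.2943  0.2058] [-3.1404  0.0013  0.1059] [-0.6931  0.3988  1.4193 -0.0001  1.3252 -0.799 ]
handle_grip []
handle_grip [(array([404.9, 213. ]), 0.52)]
handle_bore [(array([370.9, 154.8]), 0.67)]
handle_bore [(array([406.4, 216.2]), 0.56), (array([267.8, 205.8]), 0.15)]
(array([ 0.4721, -0.2887,  0.1811]), [0.0015, 0.0015])
pred grip [array([[371.5016, 145.1545]]), array([[371.9781, 139.2662]])]
```

View pics/i.png

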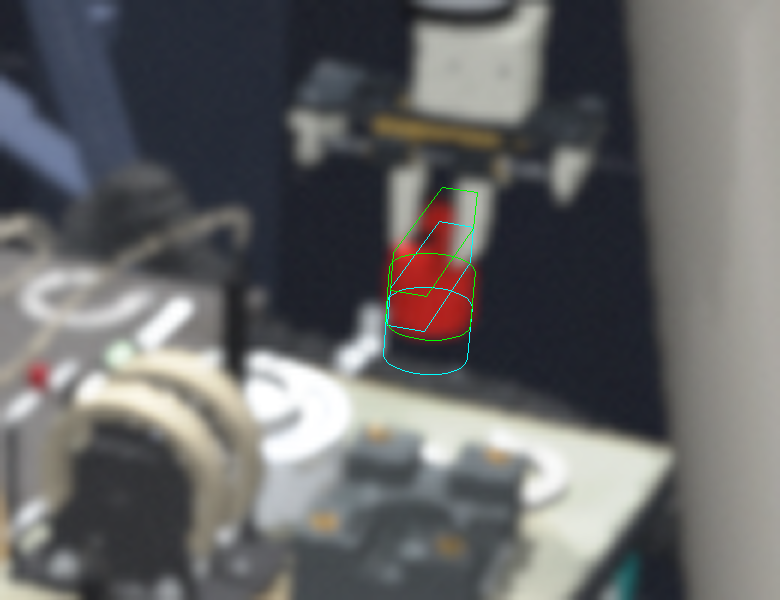

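```bash
cat >> plan.py <<'E'
YAW=2.708; SEAT=np.array([.545,.178,.105])
RS=Ro.from_euler('z',YAW)*Ro.from_euler('y',-28,degrees=True)
A=RS.as_matrix()[:,2]
H=np.array([-A[1],A[0],0])/np.hypot(A[0],A[1])
def Rtool(phi):  # phi: turn about spindle axis from horizontal-perpendicular
    return Ro.from_rotvec(A*phi)*frame(-A,H)
OFF=np.array([0,-.01,.0137])   # handle origin in tool frame
def tcp(o,R): return o-R.apply(OFF)
E
python3 - <<'E'
from plan import *
R=Rtool(-.52);p=tcp(SEAT+.07*A,R);print(A,p,R.as_euler('xyz'),R.as_matrix())
o=robot.observe();print(np.linalg.norm(p-o['tool_pos']),(Rt(o['tool_rot']).inv()*R).magnitude())
rows(p,R,16)
E
```

```text
[ 0.426  -0.1972  0.8829] [0.5855 0.1538 0.1748] [-2.7093  0.2354  0.6691] [[ 0.7627  0.4866 -0.426 ]
 [ 0.6032 -0.7728  0.1972]
 [-0.2333 -0.4074 -0.8829]]
0.4628447774179978 0.701897416297325
n 16 trans [[0.0099, -0.0271, 0.0019], [0.0108, -0.0267, 0.0023], [0.0117, -0.0263, 0.0027], [0.0125, -0.0259, 0.003], [0.0134, -0.0254, 0.0032], [0.0143, -0.0249, 0.0035], [0.0151, -0.0244, 0.0037], [0.016, -0.0238, 0.0039], [0.0168, -0.0232, 0.0041], [0.0176, -0.0226, 0.0042], [0.0184, -0.0219, 0.0043], [0.0192, -0.0212, 0.0044], [0.0199, -0.0205, 0.0044], [0.0206, -0.0198, 0.0044], [0.0213, -0.019, 0.0044], [0.022, -0.0183, 0.0043]] turn [0.0219, -0.0215, -0.0313]
```

>>> carry_out(translation=[[0.0099,-0.0271,-0.006],[0.0108,-0.0267,-0.006],[0.0117,-0.0263,-0.005],[0.0125,-0.0259,-0.005],[0.0134,-0.0254,-0.005],[0.0143,-0.0249,-0.004],[0.0151,-0.0244,-0.004],[0.016,-0.0238,-0.002],[0.0168,-0.0232,0.0],[0.0176,-0.0226,0.0]], turn=[[0.0219,-0.0215,-0.0313],[0.0219,-0.0215,-0.0313],[0.0219,-0.0215,-0.0313],[0.0219,-0.0215,-0.0313],[0.0219,-0.0215,-0.0313],[0.0219,-0.0215,-0.0313],[0.0219,-0.0215,-0.0313],[0.0219,-0.0215,-0.0313],[0.0219,-0.0215,-0.0313],[0.0219,-0.0215,-0.0313]], gripper=[1,1,1,1,1,1,1,1,1,1])

```text
time: 13.4
tool_pos: [0.5515, -0.0184, 0.2555]
tool_rot: [-2.889, 0.176, 0.445]
contact_force: [0.7, -0.2, -2.9]
opening: 0.0238
```

>>> carry_out(translation=[[0.0184,-0.0219,0.002],[0.0192,-0.0212,0.003],[0.0199,-0.0205,0.0044],[0.0206,-0.0198,0.0044],[0.0213,-0.019,0.0044],[0.022,-0.0183,0.0043],[0,0,0],[0,0,0],[0,0,0]], turn=[[0.0219,-0.0215,-0.0313],[0.0219,-0.0215,-0.0313],[0.0219,-0.0215,-0.0313],[0.0219,-0.0215,-0.0313],[0.0219,-0.0215,-0.0313],[0.0219,-0.0215,-0.0313],[0,0,0],[0,0,0],[0,0,0]], gripper=[1,1,1,1,1,1,1,1,1])

```text
time: 14.3
tool_pos: [0.5942, 0.1471, 0.2478]
tool_rot: [-2.713, 0.235, 0.667]
contact_force: [0.3, 0.5, -3.0]
opening: 0.0236
```

```bash
cat > look.py <<'E'
from fit import *
from plan import *
def look(name,hyp):
    s=read_camera('side');t=read_camera('top');o=robot.observe()
    print(o['time'],o['contact_force'],o['torque'],o['opening'],o['tool_pos'],o['tool_rot'],o['qpos'])
    T=np.array(o['tool_pos']);R=Rt(o['tool_rot']); Rh=R*Ro.from_euler('x',np.pi)
    for k in('handle_grip','handle_bore','nose_tip'):
        r=[]
        for c in(s,t):
            q=nets.tip_of(c,k)
            print(k,[(np.round(a['pixel'],1),round(a['score'],2)) for a in q[:1]])
            if q:r.append(ray(c,q[0]['pixel']))
        if len(r)==2:print(tri(r))
    out=[]
    for c in(s,t):
        q=proj(c,[T])[0]; x0,y0=int(q[0])-40,int(q[1])-25
        im=cv2.resize(c['img'][y0:y0+75,x0:x0+80,::-1],(640,600),interpolation=cv2.INTER_CUBIC)[:,:400*2];k=8
        for h,col in hyp:
            for g in (handle[0],handle[2]):
                px=(proj(c,Rh.apply(g)+h(T,R))-[x0,y0]+.5)*k
                cv2.polylines(im,[cv2.convexHull(px.astype(np.int32))],True,col,1)
        for g in unit[1:]:
            px=(proj(c,g@Ro.from_euler('z',YAW).as_matrix().T+[SEAT[0],SEAT[1],0])-[x0,y0]+.5)*k
            cv2.polylines(im,[cv2.convexHull(px.astype(np.int32))],True,(255,255,255),1)
        out.append(im[:, 80:480])
    cv2.imwrite('pics/'+name,np.hstack(out))
    return s,t,o
E
python3 - <<'E'
from look import *
look('j.png',[(lambda T,R:T+R.apply(OFF),(0,255,0)),(lambda T,R:T+[0,0,.025]+R.apply([0,-.01,.0387]),(255,255,0))])
R=Rtool(-.52);p=tcp(SEAT+.07*A,R);print('target',p,R.as_euler('xyz'))
E
```

```text
14.4 [ 0.2736  0.1386 -3.4232] [-0.2564 -0.6385  0.0169] 0.02381538933503774 [0.5942 0.1469 0.2484] [-2.713   0.2341  0.6665] [ 0.0036  0.7883  0.7277  0.2259  2.0599 -0.5494]
handle_grip [(array([284.2, 165.7]), 0.58)]
handle_grip [(array([270.4, 167. ]), 0.66)]
(array([0.6162, 0.1435, 0.289 ]), [0.0051, 0.0051])
handle_bore [(array([289.8, 184.8]), 0.88)]
handle_bore [(array([270.4, 184.2]), 0.73)]
(array([0.5814, 0.1538, 0.2308]), [0.0034, 0.0034])
nose_tip [(array([234.5, 295.6]), 0.71)]
nose_tip [(array([268.9, 196.1]), 0.4)]
(array([ 0.688 ,  0.2525, -0.2312]), [0.0803, 0.0803])
target [0.5855 0.1538 0.1748] [-2.7093  0.2354  0.6691]
```

View pics/j.png

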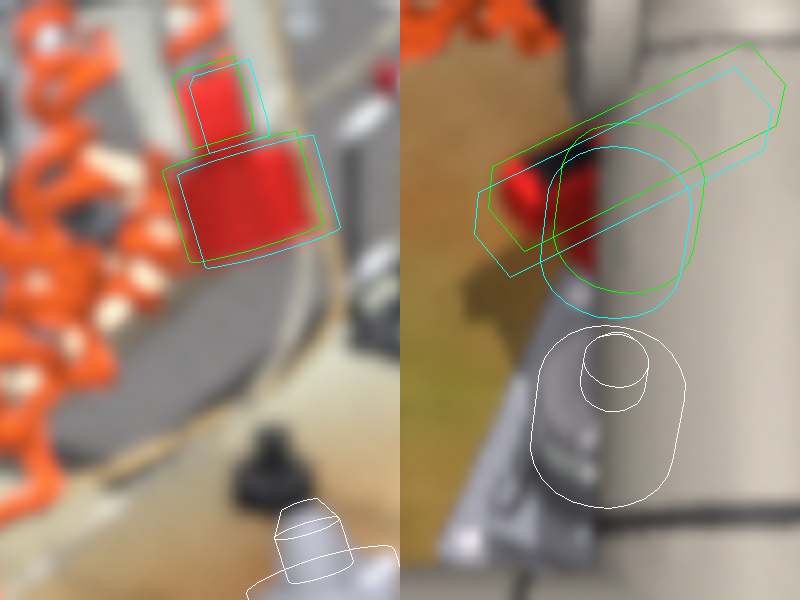

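Run:
```python
from plan import *
R=Rtool(-.52);p=tcp(SEAT+.045*A,R);print(p); rows(p,R,6)
```

```text
[0.5749 0.1587 0.1528]
n 6 trans [[0.0024, 0.0034, 0.0158], [0.0024, 0.0034, 0.0158], [0.0024, 0.0035, 0.0158], [0.0024, 0.0035, 0.0158], [0.0024, 0.0035, 0.0158], [0.0024, 0.0035, 0.0158]] turn [0.0005, -0.0003, -0.0001]
```

>>> carry_out(translation=[[0.0036,0.0052,0.008],[0.0036,0.0052,0.016],[0.0036,0.0052,0.02],[0.0036,0.0051,0.02],[0,0,0.018],[0,0,0.012],[0,0,0],[0,0,0],[0,0,0]], turn=[[0.003,-0.0018,0],[0,0,0],[0,0,0],[0,0,0],[0,0,0],[0,0,0],[0,0,0],[0,0,0],[0,0,0]], gripper=[1,1,1,1,1,1,1,1,1])

```text
time: 15.6
tool_pos: [0.5758, 0.1589, 0.1537]
tool_rot: [-2.71, 0.235, 0.669]
contact_force: [-0.6, 0.2, -2.6]
opening: 0.0237
```

Run:
```python
from look import *
s,t,o=look('k.png',[(lambda T,R:T+R.apply(OFF),(0,255,0))])
R=Rtool(-.52);p=tcp(SEAT+.045*A,R);print('target',p,R.as_euler('xyz'), 'err tool', R.inv().apply(p-o['tool_pos']), (Rt(o['tool_rot']).inv()*R).as_rotvec())
```

```text
15.7 [-0.3334  0.0318 -2.683 ] [-0.2133 -0.6955  0.0052] 0.023329659608242504 [0.5757 0.159  0.1537] [-2.7099  0.2349  0.6686] [ 0.0199  0.7935  0.9716  0.2136  1.816  -0.5914]
handle_grip [(array([289.2, 193.2]), 0.6)]
handle_grip [(array([266.5, 179.4]), 0.66)]
(array([0.5917, 0.1642, 0.2051]), [0.0085, 0.0085])
handle_bore [(array([293.6, 212.2]), 0.86)]
handle_bore [(array([269.4, 194.1]), 0.62)]
(array([0.5639, 0.1667, 0.1386]), [0.0018, 0.0018])
nose_tip [(array([294.2, 217.1]), 0.48)]
nose_tip [(array([269.4, 195.5]), 0.38)]
(array([0.5616, 0.1685, 0.121 ]), [0.0013, 0.0013])
target [0.5749 0.1587 0.1528] [-2.7093  0.2354  0.6691] err tool [-0.0006  0.0002  0.0012] [ 0.0005 -0.0007 -0.0002]
```

View pics/k.png

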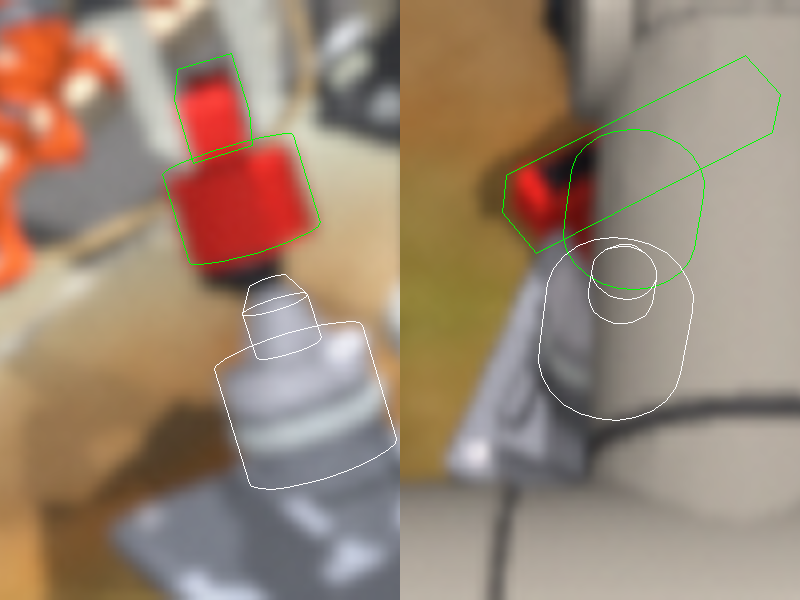

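>>> carry_out(translation=[[-0.0006,0,0.005],[0,0,0.005],[0,0,0.004],[0,0,0.003],[0,0,0.003],[0,0,0],[0,0,0]], turn=[[0,0,0],[0,0,0],[0,0,0],[0,0,0],[0,0,0],[0,0,0],[0,0,0]], gripper=[1,1,1,1,1,1,1])

```text
time: 16.7
tool_pos: [0.5662, 0.1627, 0.1357]
tool_rot: [-2.709, 0.236, 0.669]
contact_force: [0.1, -0.5, -3.8]
opening: 0.024
```

>>> carry_out(translation=[[0,0,0.002],[0,0,0.002],[0,0,0.002],[0,0,0]], turn=[[0,0,0],[0,0,0],[0,0,0],[0,0,0]], gripper=[1,1,1,1])

```text
time: 17.1
tool_pos: [0.5632, 0.164, 0.1301]
tool_rot: [-2.708, 0.237, 0.669]
contact_force: [0.6, 0.7, -3.8]
opening: 0.0237
```

>>> carry_out(translation=[[0,0,0.002],[0,0,0.001],[0,0,0.001],[0,0,0]], turn=[[0,0,0],[0,0,0],[0,0,0],[0,0,0]], gripper=[1,1,1,1])

```text
time: 17.5
tool_pos: [0.5611, 0.1653, 0.127]
tool_rot: [-2.707, 0.237, 0.67]
contact_force: [-3.0, 2.3, 1.8]
opening: 0.0235
```

Run:
```python
from plan import *
o=robot.observe();R=Rt(o['tool_rot']);og=np.array(o['tool_pos'])+R.apply(OFF)
print(o['contact_force'],R.inv().apply(o['contact_force']),R.inv().apply(o['torque']),o['torque'],RS.inv().apply(og-SEAT))
```

```text
[-2.9729  2.3225  1.8482] [-1.2966 -3.9945  0.1023] [ 0.5985  0.1203 -0.0055] [ 0.5168  0.2673 -0.1848] [ 0.0014 -0.0002  0.0151]
```

>>> carry_out(translation=[[-0.0005,-0.0009,0],[0,0,0],[0,0,0]], turn=[[0,0,0],[0,0,0],[0,0,0]], gripper=[1,1,1])

```text
time: 17.8
tool_pos: [0.5609, 0.1653, 0.1271]
tool_rot: [-2.708, 0.236, 0.669]
contact_force: [-1.9, 3.8, -2.6]
opening: 0.0238
```

```bash
cat > st.py <<'E'
from plan import *
o=robot.observe();R=Rt(o['tool_rot']);og=np.array(o['tool_pos'])+R.apply(OFF)
F=o['contact_force']-np.array([0,0,-3.2])
print(o['time'],'F seat',RS.inv().apply(F),'F tool',R.inv().apply(F),'T tool',R.inv().apply(o['torque']),'pos seat',RS.inv().apply(og-SEAT),'tilt',RS.inv().apply(-R.as_matrix()[:,2]), 'open',o['opening'],'q',o['qpos'])
E
python3 st.py
```

```text
17.8 F seat [ 3.1811 -2.6744 -1.0379] F tool [ 0.7405 -4.0888  1.0403] T tool [ 0.2521  0.3355 -0.0059] pos seat [ 0.0016 -0.0001  0.0151] tilt [-0.0011 -0.0004  1.    ] open 0.02381862883671768 q [ 0.0292  0.7869  1.0602  0.2142  1.736  -0.6002]
```

>>> carry_out(translation=[[0.0002,-0.001,0],[0,0,0.001],[0,0,0.001],[0,0,0]], turn=[[0,0,0],[0,0,0],[0,0,0],[0,0,0]], gripper=[1,1,1,1])

```text
time: 18.2
tool_pos: [0.5599, 0.1661, 0.1257]
tool_rot: [-2.709, 0.236, 0.669]
contact_force: [-0.9, 1.0, -2.5]
opening: 0.024
```

```bash
python3 st.py
```

```text
18.2 F seat [ 1.3764 -0.5091  0.0546] F tool [-0.243  -1.4473 -0.0545] T tool [-0.3751  0.3065 -0.078 ] pos seat [ 0.002  -0.0004  0.0133] tilt [-0.0003 -0.0005  1.    ] open 0.023995459773259835 q [ 0.0306  0.7859  1.0657  0.2142  1.7307 -0.5995]
```

>>> carry_out(translation=[[0,-0.0003,0.001],[0,0,0.001],[0,0,0.001],[0,0,0]], turn=[[0,0,0],[0,0,0],[0,0,0],[0,0,0]], gripper=[1,1,1,1])

```text
time: 18.6
tool_pos: [0.5584, 0.1671, 0.1231]
tool_rot: [-2.709, 0.236, 0.669]
contact_force: [-0.4, -0.2, -3.3]
opening: 0.0237
```

```bash
python3 st.py
```

```text
18.6 F seat [ 0.1506  0.3764 -0.2162] F tool [-0.4013  0.0566  0.2165] T tool [-0.5489  0.3524  0.0026] pos seat [ 0.0024 -0.0007  0.0102] tilt [-0.0004 -0.0005  1.    ] open 0.02370160974159375 q [ 0.032   0.7855  1.0738  0.2145  1.7229 -0.5999]
```

>>> carry_out(translation=[[0,0,0.001],[0,0,0.001],[0,0,0.001],[0,0,0]], turn=[[0,0,0],[0,0,0],[0,0,0],[0,0,0]], gripper=[1,1,1,1])

```text
time: 19.0
tool_pos: [0.5584, 0.1671, 0.1227]
tool_rot: [-2.712, 0.233, 0.668]
contact_force: [3.6, -3.8, 9.0]
opening: 0.0238
```

```bash
python3 st.py
```

```text
19.0 F seat [ 1.4567  1.9261 12.9949] F tool [ -2.361   -0.2781 -13.0018] T tool [-0.3219 -0.2577 -0.0461] pos seat [ 0.0022 -0.0007  0.0098] tilt [0.0032 0.0012 1.    ] open 0.023792906766654073 q [ 0.032   0.7829  1.0786  0.2144  1.7168 -0.6007]
```

>>> carry_out(translation=[[0.0003,0,0],[0.0003,0,0],[0.0003,0,0],[0.0003,0,0],[0.0003,0,0],[0.0003,0,0],[0.0003,0,0],[0.0003,0,0]], turn=[[0,0,-0.03],[0,0,-0.03],[0,0,-0.03],[0,0,-0.03],[0,0,-0.03],[0,0,-0.03],[0,0,-0.03],[0,0,-0.03]], gripper=[1,1,1,1,1,1,1,1])

```text
time: 19.8
tool_pos: [0.5595, 0.17, 0.1223]
tool_rot: [-2.67, 0.127, 0.889]
contact_force: [2.1, 0.3, 6.9]
opening: 0.0239
```

```bash
python3 st.py
```

```text
19.8 F seat [ 3.1631 -1.1889  9.7901] F tool [ 0.2991 -3.3628 -9.7911] T tool [0.4596 0.0697 0.0246] pos seat [ 0.0031 -0.0016  0.0094] tilt [0.0012 0.0022 1.    ] open 0.02387006707592411 q [ 0.0352  0.7871  1.0721  0.2177  1.7197 -0.839 ]
```

>>> carry_out(translation=[[0.0003,-0.0006,0.0004],[0.0003,0,0],[0.0003,0,0],[0.0003,0,0],[0.0003,0,0],[0.0003,0,0],[0.0003,0,0],[0.0003,0,0]], turn=[[0,0,-0.03],[0,0,-0.03],[0,0,-0.03],[0,0,-0.03],[0,0,-0.03],[0,0,-0.03],[0,0,-0.03],[0,0,-0.03]], gripper=[1,1,1,1,1,1,1,1])

```text
time: 20.6
tool_pos: [0.5592, 0.1713, 0.1196]
tool_rot: [-2.652, 0.02, 1.104]
contact_force: [-1.8, -5.1, -4.0]
opening: 0.0239
```

```bash
python3 st.py
```

```text
20.6 F seat [-0.8114  5.4225 -0.4639] F tool [-5.386   1.0225  0.4717] T tool [-0.8542 -1.013   0.9138] pos seat [ 0.0029 -0.0002  0.0066] tilt [-0.0013 -0.0016  1.    ] open 0.02385459551070978 q [ 0.0382  0.7923  1.0708  0.2165  1.7193 -1.0765]
```

>>> carry_out(translation=[[-0.0003,0,0],[-0.0003,0,0],[0,0,0]], turn=[[0,0,0.03],[0,0,0.03],[0,0,0]], gripper=[1,1,1])

```text
time: 20.9
tool_pos: [0.559, 0.1709, 0.1197]
tool_rot: [-2.654, 0.048, 1.05]
contact_force: [-2.0, -5.0, -4.7]
opening: 0.0238
```

```bash
python3 st.py
```

```text
20.9 F seat [-0.9434  5.3946 -1.1783] F tool [-5.2729  1.4735  1.1855] T tool [-1.0179 -1.0142  0.0497] pos seat [ 0.003  -0.0004  0.0066] tilt [-0.001  -0.0015  1.    ] open 0.023812550522041707 q [ 0.0377  0.7914  1.072   0.2162  1.7187 -1.0169]
```

>>> carry_out(translation=[[-0.0011,0.0003,0],[0,0,0.001],[0,0,0.001],[0,0,0.001],[0,0,0]], turn=[[0,0,0],[0,0,0],[0,0,0],[0,0,0],[0,0,0]], gripper=[1,1,1,1,1])

```text
time: 21.4
tool_pos: [0.5579, 0.1711, 0.1174]
tool_rot: [-2.655, 0.046, 1.049]
contact_force: [0.5, -0.9, -1.9]
opening: 0.0237
```

```bash
python3 st.py
```

```text
21.4 F seat [-0.1163  0.6303  1.5177] F tool [-0.6151  0.1782 -1.5179] T tool [-0.8191 -0.0644  0.0767] pos seat [ 0.0029 -0.0002  0.0041] tilt [-0.0001  0.0003  1.    ] open 0.02374506479934411 q [ 0.0374  0.7901  1.081   0.2171  1.7097 -1.018 ]
```

>>> carry_out(translation=[[0,0,0.001],[0,0,0.001],[0,0,0.001],[0,0,0.001],[0,0,0]], turn=[[0,0,0],[0,0,0],[0,0,0],[0,0,0],[0,0,0]], gripper=[1,1,1,1,1])

```text
time: 21.9
tool_pos: [0.556, 0.1719, 0.1136]
tool_rot: [-2.654, 0.047, 1.049]
contact_force: [0.9, 0.4, -2.7]
opening: 0.0241
```

```bash
python3 st.py
```

```text
21.9 F seat [-0.3466 -0.6906  0.7217] F tool [ 0.7218  0.2753 -0.722 ] T tool [-0.6578  0.4123  0.0428] pos seat [ 0.0029 -0.0001 -0.0002] tilt [-0.0007  0.      1.    ] open 0.024148417307541078 q [ 0.0386  0.7904  1.0914  0.2173  1.6996 -1.0188]
```

>>> carry_out(translation=[[0,0,0.001],[0,0,0.001],[0,0,0.001],[0,0,0.001],[0,0,0]], turn=[[0,0,0],[0,0,0],[0,0,0],[0,0,0],[0,0,0]], gripper=[1,1,1,1,1])

```text
time: 22.4
tool_pos: [0.5559, 0.172, 0.113]
tool_rot: [-2.659, 0.045, 1.048]
contact_force: [5.5, -2.7, 13.4]
opening: 0.0238
```

```bash
python3 st.py
```

```text
22.4 F seat [ 2.3901  0.1771 17.4956] F tool [ -0.3714  -2.2938 -17.5054] T tool [-0.0695 -0.2359  0.1088] pos seat [ 0.0027 -0.0002 -0.0009] tilt [0.004 0.002 1.   ] open 0.023768161133775213 q [ 0.0389  0.7872  1.0976  0.2171  1.6915 -1.0198]
```

>>> carry_out(translation=[[0,0,0.001],[0,0,0.001],[0,0,0.001],[0,0,0]], turn=[[0,0,0],[0,0,0.01],[0,0,-0.01],[0,0,0]], gripper=[1,1,1,1])

```text
time: 22.8
tool_pos: [0.5563, 0.1722, 0.1126]
tool_rot: [-2.663, 0.042, 1.048]
contact_force: [9.7, -4.0, 24.6]
opening: 0.0235
```

Run:
```python
exec(open('st.py').read())
from look import *
look('l.png',[])
```

```text
22.8 F seat [ 3.8127 -0.4762 29.4345] F tool [  0.2448  -3.607  -29.4632] T tool [ 0.269  -0.6195  0.1968] pos seat [ 0.0022 -0.0005 -0.0011] tilt [0.0084 0.0042 1.    ] open 0.02353848255441469 q [ 0.039   0.7847  1.1018  0.2172  1.685  -1.0207]
22.9 [ 9.662  -5.0876 24.5867] [-0.4139  0.5368  0.1008] 0.023686981467515588 [0.5563 0.1722 0.1126] [-2.6629  0.042   1.0473] [ 0.039   0.7847  1.1018  0.2172  1.685  -1.0204]
handle_grip [(array([292.2, 207. ]), 0.67)]
handle_grip [(array([266.6, 190.4]), 0.45)]
(array([0.5694, 0.1721, 0.1612]), [0.0018, 0.0018])
handle_bore [(array([300.2, 228.5]), 0.53)]
handle_bore [(array([267.6, 205. ]), 0.38)]
(array([0.5333, 0.1784, 0.0904]), [0.0015, 0.0015])
nose_tip [(array([295.4, 216.2]), 0.63)]
nose_tip []
```

View pics/l.png

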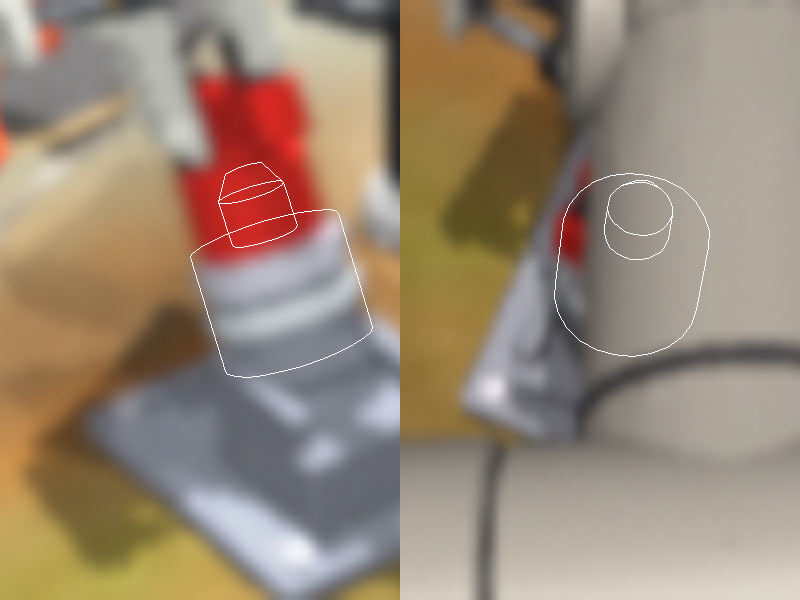

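>>> carry_out(translation=[[0,0,-0.002],[0,0,-0.0015],[0,0,0],[0,0,0],[0,0,0],[0,0,0],[0,0,0],[0,0,0],[0,0,0],[0,0,0]], turn=[[0,0,0],[0,0,0],[0,0,0],[0,0,0],[0,0,0],[0,0,0],[0,0,0],[0,0,0],[0,0,0],[0,0,0]], gripper=[1,1,1,-0.6,-0.6,-0.6,-0.6,-0.6,-0.6,-0.6])

```text
time: 24.2
tool_pos: [0.5544, 0.1723, 0.1105]
tool_rot: [-2.654, 0.048, 1.049]
contact_force: [-0.9, -0.2, -1.0]
opening: 0.072
```

>>> carry_out(translation=[[0,0,-0.005],[0,0,-0.01],[0,0,-0.02],[0,0,-0.03],[0,0,-0.03],[0,0,-0.02],[0,0,-0.01],[0,0,0],[0,0,0]], turn=[[0,0,0],[0,0,0],[0,0,0],[0,0,0],[0,0,0],[0,0,0],[0,0,0],[0,0,0],[0,0,0]], gripper=[-0.6,-0.6,-0.6,-0.6,-0.6,-0.6,-0.6,-0.6,-0.6])

```text
time: 25.1
tool_pos: [0.6078, 0.1475, 0.2209]
tool_rot: [-2.655, 0.047, 1.049]
contact_force: [0.1, 0.1, -0.8]
opening: 0.0737
```

Run:
```python
from look import *
s=read_camera('side');o=robot.observe();print(o['time'],o['tool_pos'],o['contact_force'],o['opening'])
im=cv2.resize(s['img'][170:270,240:360,::-1],(720,600),interpolation=cv2.INTER_CUBIC)
Rh=RS*Ro.from_euler('z',np.pi/2)
for dz,col in((0,(0,255,0)),(.012,(255,255,0))):
    px=(proj(s,RS.apply(handle[0]+[0,0,dz])+SEAT)-[240,170]+.5)*6
    cv2.polylines(im,[cv2.convexHull(px.astype(np.int32))],True,col,1)
cv2.imwrite('pics/m.png',im)
```

```text
25.15 [0.6075 0.1476 0.2206] [-0.4717 -1.1053  0.2273] 0.07333682675332827
```

Run:
```python
from look import *
s=read_camera('side');o=robot.observe();R=Rt(o['tool_rot'])*Ro.from_euler('x',np.pi)
m=nets.regions_of(s,'t_handle')[0];print(m['score'],m['region'].sum(),m['pixel'])
M=m['region']*1.
def f(v):
    im=np.zeros((1600,2560),np.uint8)
    for q in handle:
        px=proj(s,R.apply(q)+SEAT+RS.apply([.002,v[0],v[1]]))*4+1.5
        cv2.fillConvexPoly(im,cv2.convexHull(np.round(px*16).astype(np.int32)),255,cv2.LINE_8,4)
    return np.abs(cv2.resize(im,(640,400),interpolation=cv2.INTER_AREA)/255.-M).sum()/M.sum()
for dz in np.arange(-.006,.0161,.003): print(round(dz,3),min((round(f((x,dz)),3),round(x,3)) for x in np.arange(-.006,.0061,.002)))
```

```text
0.68 416 [295.5, 215.4]
-0.006 (np.float64(0.111), np.float64(-0.002))
-0.003 (np.float64(0.125), np.float64(-0.002))
0.0 (np.float64(0.203), np.float64(-0.002))
0.003 (np.float64(0.309), np.float64(-0.002))
0.006 (np.float64(0.404), np.float64(-0.002))
0.009 (np.float64(0.498), np.float64(-0.002))
0.012 (np.float64(0.582), np.float64(-0.002))
0.015 (np.float64(0.668), np.float64(-0.002))
```

```bash
python3 -c "
from cell import robot
print(robot.hand_in()); o=robot.observe(); print(o['time'],o['contact_force'])"
```

```text
the job is handed in; nothing more can be done
None
the job is handed in; nothing more can be done
```

The T-handle is fitted on the spindle nose, pushed to a hard stop and released. I handed the job in at about 25 s of the 53 s allowed; the hand-in reports no verdict.

**What I did**
- **Grasp:** The first grasp closed on nothing. The fingers' real ends were about 25 mm short of the reported TCP along the tool axis, which showed in the pictures. I went about 30 mm lower, gripped the bar (opening 24 mm) and lifted it clear of the mould.
- **Fit:** With the hub on the nose, force readings guided it down to the lugs. I turned it about 27 degrees under a push of about 10–13 N until the slots dropped over the lugs, which also raised the turning moment to 0.9 N m. I then eased the turn back and pushed home.
- **Release:** It stopped hard: going from 17 to 29 N moved it only 0.2 mm further. I took the push off, opened the fingers and backed off about 120 mm; the force reading there was about 1 N, close to zero.

**Last checks**
- **Travel:** The handle moved about 11 mm between contact with the lugs and the stop; 12 mm was expected.
- **Side camera fit after release:** The best fit put the hub about 3–6 mm below my estimated seat. Objects had looked several mm low to this camera all along. The fit is far from the position 12 mm high, so I read it as home.
- **Not checked:** I could not view a picture after release because the 12-picture limit was reached. I did not measure the other things on the worktop again, but no unexpected contact showed in the force readings.

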